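Swap a finished headspace vial and slide the tray home

ROBOT

A 6-joint arm with a two-finger parallel gripper is mounted at the origin on the work surface. World frame = base frame: x ahead of the robot, y to its left, z up, the work surface at z = 0. Lengths are in mm, angles in rad, forces in N, time in s.
With the tool pointing down it reaches from about 275 to 750 mm from the base axis. Payload 10.2 kg.
Tool frame: the origin (TCP) lies on the front face of the gripper's body, between the roots of the fingers; the fingertips stand 73 mm ahead of it and the grasp point (between the pads) lies 54 mm ahead of it; z points along the fingers, y is the line along which they close (so a half turn about z gives the same grasp; the last joint's range is limited). The gripper opens to 85 mm and grips with 20 to 120 N. Pads are 22 mm wide; open, the fingers measure 114 mm over their backs; the gripper's body (76 mm by 85 mm) begins 54 mm behind the grasp point. The pads swing forward as they close: fully open they stand 13 mm farther back than shut.
Start: joints at [1.121, 0.313, 1.498, -0, 1.331, -0.223], TCP at [118.065, 511.559, 303.894] pointing down, gripper open.
Joint ranges: [-2.94, 2.94], [-0.97, 2.17], [0.19, 2.56], [-1.23, 4.37], [0.02, 3.11], [-2.88, 2.88]. Speed limits (rad/s): [2.39, 2.39, 3.01, 3.14, 3.14, 3.14].

INTERFACE

Orientations are given as a unit quaternion [w, x, y, z].
In Python, from rig import * gives the robot as it stands.
- The arm moves only by the tool step_arm, never from a script. Its argument "plan" is a list of rows, each an object with "offset": the shift along the tool's x, y, z in cm, a list of three; "rot": the turn, a rotation vector about the tool's x, y, z in degrees, a list of three; "gripper": the finger opening in cm, from 0 to 8.54. In form: [{"offset": [x, y, z], "rot": [wx, wy, wz], "gripper": gripper}, ...]. A call has 1 to 12 rows; each row is the pose to reach, as a shift and turn from the pose commanded when the call began, along the tool's axes at that moment; what a row does not reach only later rows make up. A row lasts 1/10 s, in which the tool goes at most 50 mm and 8.59 degrees, less where a joint would pass 70% of its speed; a pose out of reach is approached as far as the arm can. A call with a gripper value outside its range is refused whole. The fingers move at their own pace and stop on an object; "squeeze" is the grip in N (left out, the last holds). Time passes only in rows, so rows that repeat a pose let the fingers close. It gives the time, the measured TCP pose, the force, the opening and the grip force at its end, in the units of the state.
- sense(): the state, without advancing time (a new reading comes with each control period).
- capture(name): name is "side" or "top" or "wrist"; returns a dict with "color" (400x640x3 uint8, red, green, blue), "depth" (400x640 float32, mm along the optical axis (not along the pixel's ray), 0 where there is no reading), "vertical_fov" (degrees; the focal length in pixels is half the picture's height over the tangent of half this angle, whatever the lens; pixels are square), "cx", "cy" (the principal point, pixels), "k1" (the pictures are not rectified: a ray, as slopes to the right and down, at radius r is drawn at 1 + k1 r^2 times it, then the intrinsics apply), "rvec" (rotation vector, rad) and "tvec" (3), from world to camera coordinates, as OpenCV has them; the wrist camera has in their place "mount" (4x4, takes a point from camera to tool coordinates, whose origin is the TCP and whose axes are the flange's). Camera axes: x right, y down, z forward; pixel columns grow to the right and rows downward; lengths in mm; the calibration is good to about 2 mm. A picture is of the moment at which its call begins: read the wrist's pose just before it.
- finish_job(): hands the job in; it is judged then, once.
The state is a dict: "time_s": time; "joints": joint angles; "dq": joint speeds; "tau": joint torques, N m; "eef_pos": TCP position; "ee_rot": TCP orientation; "force": force on the tool from outside, world axes, zero at the start; "wrist_torque": the same for the moment, N m; "grip_width": opening from 0.0 (shut) to 1.0 (fully open); "grip_force": force on a finger pad.
Only numpy, scipy, OpenCV 4.12 (cv2) and the standard library are available. Lean on these libraries where they do the work, as an engineer would, in place of code of your own. Each camera call takes 0.05 s, during which the arm holds its last target. There are 200 camera calls.

TASK

The red-capped vial in the sampler's blue tray is finished: take it out and stand it in any empty place of the white bench rack, then stand the blue-capped vial from the rack in the tray place that the red one left. Then slide the tray into the sampler's bay until it meets its stop. Keep the vials upright, leave the grey-capped vials in their places, and do not disturb the other things on the bench.

Things in the scene. Friction and masses are not known exactly. Their poses are not given: they have to be found in the camera images.
- vial_red: headspace vial, clear glass with a white label band and a red cap; 75 mm tall, body 22.5 mm in diameter from 3 to 59 mm above the foot (chamfered to 17 mm), cap 20.6 mm in diameter; about 30 g. Origin at the centre of its underside, z along its axis towards the cap. The finished one; it starts in one of the tray places a, b or c.
- vial_blue: headspace vial, clear glass with a white label band and a blue cap; 75 mm tall, body 22.5 mm in diameter from 3 to 59 mm above the foot (chamfered to 17 mm), cap 20.6 mm in diameter; about 30 g. Origin at the centre of its underside, z along its axis towards the cap. The next sample; it starts at one end of the bench rack.
- vial_grey1: headspace vial, clear glass with a white label band and a grey cap; 75 mm tall, body 22.5 mm in diameter from 3 to 59 mm above the foot (chamfered to 17 mm), cap 20.6 mm in diameter; about 30 g. Origin at the centre of its underside, z along its axis towards the cap. A standard; it stays in its tray place.
- vial_grey2: headspace vial, clear glass with a white label band and a grey cap; 75 mm tall, body 22.5 mm in diameter from 3 to 59 mm above the foot (chamfered to 17 mm), cap 20.6 mm in diameter; about 30 g. Origin at the centre of its underside, z along its axis towards the cap. A standard; it stays in its tray place.
- vial_grey3: headspace vial, clear glass with a white label band and a grey cap; 75 mm tall, body 22.5 mm in diameter from 3 to 59 mm above the foot (chamfered to 17 mm), cap 20.6 mm in diameter; about 30 g. Origin at the centre of its underside, z along its axis towards the cap. It stays in its place at one end of the bench rack.
- tray: loose blue vial tray, a block 130 mm (x) by 100 mm (y) by 41 mm high, 0.35 kg, with 12 round places 24.5 mm wide, 32 mm deep (floor 9 mm above its underside; a seated vial stands 43 mm out) at x = -45, -15, 15, 45 and y = -30, 0, 30 mm. Origin at the centre of its underside, x axis into the bay. It starts on the flap between the rails, 98 to 118 mm of it outside the bay.
- tray_front (a point): middle of the tray's plain upright front face (100 mm wide, 41 mm high), which looks at the robot, 65 mm before and 20.5 mm above the tray's origin; the place to push. Sliding the tray takes about 3 to 6 N.
- tray_place_a (a point): centre of the mouth of the tray place at x = -45, y = -30 mm (front row), on the tray's top face, 32 mm above the place's floor; axes as the tray
- tray_place_b (a point): the same for the tray place at x = -45, y = 30 mm (front row)
- tray_place_c (a point): the same for the tray place at x = -15, y = 0 mm (second row, middle)
- rack: white bench rack, fixed, 84 mm (x) by 172 mm (y) by 38 mm high, origin under its centre at bench level. 10 square places 24.5 mm wide, 32 mm deep (floor 6 mm above its underside; a seated vial stands 43 mm out) at x = -17, 17 and y = -68, -34, 0, 34, 68 mm. At the start only (-17, -68) and (17, 68) are taken.
- sampler: headspace sampler, fixed slate-blue instrument. Origin at bench level under the middle of the tray bay, in the plane of its front face; x axis points into the bay, away from the robot. Housing: x = 0 to 420, y = -75 to 275, z = 0 to 200 mm. The bay is open at the front, 103 mm wide (y = -51.5 to 51.5), from its floor at z = 30 to its ceiling at z = 128 mm.
- bay_mouth (a point): middle of the bay floor's front edge, in the housing's face plane, 30 mm above the bench; axes as the sampler. The bay's rear stop wall is 138 mm inside. With the tray home (its origin 73 mm inside) its front face is 8 mm inside this plane: an upright gripper would strike the housing above and beside the bay; push with the tool leaning back 35 to 45 degrees towards the robot.
- flap_end (a point): middle of the free edge of the loading flap, level with the bay floor and 130 mm before the face plane; the flap is 124 mm wide with guide rails 12 mm high that continue the bay's sides
- bottle: brown reagent bottle with a black cap, 70 mm in diameter, 140 mm tall, origin under its centre; leave alone
- beaker: empty glass beaker, 68 mm in diameter, 70 mm tall, origin under its centre; leave alone
- cap_jar: jar of caps, 50 mm in diameter, 55 mm tall, origin under its centre; leave alone
- crimper: hand crimper lying flat, 200 mm long along its x, 60 mm wide, 26 mm high, origin at bench level near its middle; leave alone
- marker: marker pen lying flat, 135 mm long along its x, 15 mm thick, origin at bench level near its middle; leave alone

How it is judged:
By the outcome, as a careful person would: the job done as asked, in the order asked, and still so for the second after the job is handed in, with the robot touching nothing.
It also fails if it takes over 69 s, if anything falls off the work surface, if the arm or the gripper's body presses on something with over 40 N, if the wrist force passes 120 N, or if a joint passes its speed limit or range.

## Working session

There is one attempt and no reset: what is moved stays moved. The work goes in short steps, Python scripts to look and compute and a tool call to move; the robot and the scene stay as the last step left them, time stands still between calls to the robot, and variables do not carry over. Pictures are saved under pics/ and viewed, at most 10 in all, crops included, and the job is handed in when it is done.

Besides the shell and the picture viewer there is one more tool, called after "Emit:" as name(argument=value, ...), one argument or row to a line, values as JSON. step_arm: Moves the arm, as the interface text tells. Its arguments: {"type":"object","properties":{"plan":{"type":"array"},"squeeze":{"type":"number"}},"required":["plan"]}

```bash
mkdir -p pics; cat > h.py <<'E'
from rig import *
import numpy as np, cv2
from scipy.spatial.transform import Rotation as R
def K(c):
    f=200/np.tan(np.radians(c["vertical_fov"])/2); return f
def cam2world(c,s=None):
    if "mount" in c:
        T=np.eye(4); q=s["ee_rot"]; T[:3,:3]=R.from_quat([q[1],q[2],q[3],q[0]]).as_matrix(); T[:3,3]=s["eef_pos"]
        return T@np.array(c["mount"])
    T=np.eye(4); T[:3,:3]=R.from_rotvec(np.ravel(c["rvec"])).as_matrix(); T[:3,3]=np.ravel(c["tvec"]); return np.linalg.inv(T)
def slopes(c,uv):
    d=(np.atleast_2d(uv).astype(float)-[c["cx"],c["cy"]])/K(c); u=d.copy()
    for _ in range(20): u=d/(1+c["k1"]*(u**2).sum(1,keepdims=True))
    return u
def onplane(c,uv,z,s=None):
    T=cam2world(c,s); u=slopes(c,uv); r=np.c_[u,np.ones(len(u))]@T[:3,:3].T; o=T[:3,3]
    return o+r*((z-o[2])/r[:,2])[:,None]
def cloud(c,s=None):
    v,u=np.mgrid[:400,:640]; uv=np.c_[u.ravel(),v.ravel()]
    sl=slopes(c,uv); d=c["depth"].reshape(-1,1); T=cam2world(c,s)
    P=np.c_[sl*d,d]@T[:3,:3].T+T[:3,3]; P[d[:,0]==0]=np.nan
    return P.reshape(400,640,3)
def save(c,n): cv2.imwrite("pics/"+n,c["color"][:,:,::-1])
def tool(s):
    q=s["ee_rot"]; return R.from_quat([q[1],q[2],q[3],q[0]]).as_matrix()
E
python3 - <<'E'
from h import *
s=sense(); print(s)
t=capture("top"); d=capture("side"); w=capture("wrist")
a=np.hstack([t["color"],d["color"]])
save(t,"top.png"); save(d,"side.png");
for c in(t,d): T=cam2world(c); print(T.round(2), c["k1"],c["vertical_fov"])
print(w["mount"])
E
```

```text
{'time_s': 0.0, 'joints': array([ 1.12060607e+00,  3.13489768e-01,  1.49843036e+00, -2.94772420e-05,
        1.33099538e+00, -2.23420253e-01]), 'dq': array([-0.00052484, -0.00146762,  0.00060683,  0.00191795, -0.00037835,
        0.00045731]), 'tau': array([-3.21025636e-04, -4.12264252e+01, -2.59747714e+01, -1.81271807e-04,
        4.10185719e-03, -1.44993589e-05]), 'eef_pos': array([117.99269019, 511.40504928, 303.31719482]), 'ee_rot': array([-2.05073280e-04,  1.13138696e-01,  9.93578984e-01, -6.28993943e-04]), 'force': array([-0.89592998,  0.50224719,  0.39790261]), 'wrist_torque': array([-0.02845473, -0.08192779,  0.0246957 ]), 'grip_force': 0.0, 'grip_width': 1.0037406042762995}
[[ 0.0000e+00 -1.0000e+00  9.0000e-02  4.3887e+02]
 [-1.0000e+00 -1.0000e-02 -3.0000e-02  3.4130e+01]
 [ 3.0000e-02 -9.0000e-02 -1.0000e+00  1.0269e+03]
 [ 0.0000e+00  0.0000e+00  0.0000e+00  1.0000e+00]] -0.08158857800989346 56.12248492916978
[[-8.4000e-01 -3.5000e-01  4.1000e-01  1.0775e+02]
 [-5.4000e-01  5.2000e-01 -6.7000e-01  6.9333e+02]
 [ 2.0000e-02 -7.8000e-01 -6.2000e-01  7.1795e+02]
 [ 0.0000e+00  0.0000e+00  0.0000e+00  1.0000e+00]] 0.017862144530441295 50.42842806317555
[[-5.64772909e-04 -9.54070015e-01 -2.99583190e-01  7.60761856e+01]
 [ 9.99999825e-01 -5.92397937e-04  1.38959184e-06  6.82284991e-01]
 [-1.78798232e-04 -2.99583137e-01  9.54070182e-01 -6.99796248e+01]
 [ 0.00000000e+00  0.00000000e+00  0.00000000e+00  1.00000000e+00]]
```

View pics/top.png

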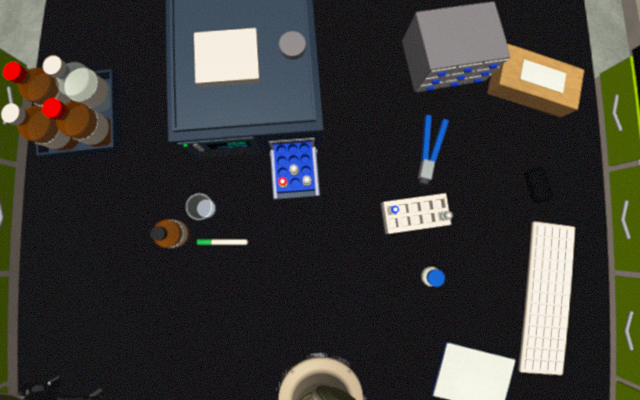

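View pics/side.png

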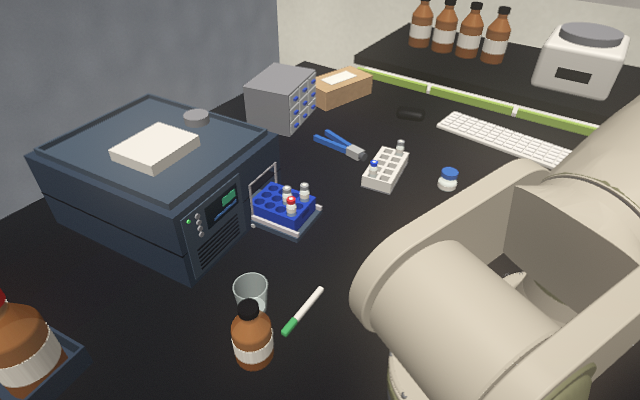

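The top view shows the tray on the flap near (295,168). Red is at front left (283,182), which is place b, and grey vials are at (294,170) and (307,180). The rack is at (417,213), with blue at its left end (394,210) and grey at its right end (447,215). The side view agrees.

```bash
python3 - <<'E'
from h import *
t=capture("top"); d=capture("side")
def blobs(c,m,zz,n,mina=8):
    k,l,st,ce=cv2.connectedComponentsWithStats(m.astype(np.uint8))
    P=cloud(c)
    for i in range(1,k):
        if st[i,4]>=mina:
            print(n,st[i,4],ce[i].round(1),onplane(c,ce[i],zz)[0].round(1),"depth med",np.nanmedian(P[l==i],0).round(1))
for n,c in(("top",t),("side",d)):
    h=cv2.cvtColor(c["color"],cv2.COLOR_RGB2HSV).astype(int); H,S,V=h[...,0],h[...,1],h[...,2]
    blobs(c,((H<8)|(H>172))&(S>120)&(V>100),114,n+" red")
    blobs(c,(H>105)&(H<130)&(S>150)&(V>100),81,n+" blue")
c=t;h=cv2.cvtColor(c["color"],cv2.COLOR_RGB2HSV).astype(int); H,S,V=h[...,0],h[...,1],h[...,2]
# rack
m=np.zeros((400,640),np.uint8); m[185:240,375:460]=((V>130)&(S<60))[185:240,375:460]
r=cv2.minAreaRect(np.argwhere(m)[:,::-1].astype(np.float32)); b=cv2.boxPoints(r); print("rack",r,onplane(c,b,38).round(1).tolist())
m=np.zeros((400,640),np.uint8); m[130:205,262:330]=((H>105)&(H<130)&(S>150)&(V>60))[130:205,262:330]
r=cv2.minAreaRect(np.argwhere(m)[:,::-1].astype(np.float32)); b=cv2.boxPoints(r); print("tray",r,onplane(c,b,71).round(1).tolist())
P=cloud(c)
m2=(P[...,2]>150)&(P[...,2]<240)&(P[...,0]>500)&(P[...,0]<1000)
ys,xs=np.nonzero(m2)
for u in range(180,320,15):
    v=np.nonzero(m2[:200,u])[0]
    if len(v): print(u,v.max(),P[v.max()-2,u].round(1))
E
```

```text
top red 265 [11.8 70.8] [865.2 827.6 114. ] depth med [815.6 735.4 219.9]
top red 330 [ 51.4 107.1] [761.  699.7 114. ] depth med [724.4 623.4 219.5]
top red 33 [282.4 181.7] [569.   98.3 114. ] depth med [568.3  97.2 113.1]
top blue 27 [492.9  65.5] [ 901.4 -468.8   81. ] depth med [ 880.3 -445.4  124.7]
top blue 29 [467.6  69.4] [ 886.6 -395.6   81. ] depth med [ 866.2 -374.5  124.8]
top blue 24 [484.8  73.1] [ 878.2 -444.1   81. ] depth med [ 879.8 -446.5   78. ]
top blue 29 [441.6  73.7] [ 871.5 -321.8   81. ] depth med [ 850.5 -304.6  125.7]
top blue 26 [460.6  77. ] [ 864.  -374.6   81. ] depth med [ 865.6 -376.4   77.8]
top blue 27 [435.5  81.1] [ 849.9 -304.    81. ] depth med [ 851.5 -304.1   77.5]
top blue 26 [477.7  80. ] [ 857.6 -422.5   81. ] depth med [ 879.4 -446.7   32. ]
top blue 24 [454.2  83.8] [ 844.2 -355.7   81. ] depth med [ 865.8 -377.7   30.8]
top blue 24 [430.   87.9] [ 830.1 -288.3   81. ] depth med [ 850.6 -305.2   31.3]
top blue 286 [426.5 136.7] [ 695.9 -273.9   81. ] depth med [ 712.3 -294.1   18.8]
top blue 280 [439.  139.8] [ 688.2 -307.2   81. ] dept
[... 886 characters left out ...]
 depth med [614.7  93.9  65.2]
rack ((417.3899841308594, 212.73001098632812), (32.668338775634766, 66.4680404663086), 81.8698959350586) [[529.2, -162.3, 38.0], [555.9, -343.3, 38.0], [468.3, -353.7, 38.0], [443.2, -173.7, 38.0]]
tray ((293.66766357421875, 166.6793975830078), (49.31584930419922, 38.3482551574707), 85.60128784179688) [[674.8, 128.0, 71.0], [683.6, 28.9, 71.0], [554.8, 18.4, 71.0], [546.5, 116.2, 71.0]]
180 146 [646.3 331.5 178.8]
195 147 [645.6 298.6 172. ]
210 145 [651.4 264.7 168.1]
225 143 [653.6 227.3 178.8]
240 143 [657.2 195.3 165.1]
255 139 [665.4 159.5 171.1]
270 138 [667.7 124.5 172.5]
285 137 [670.4  89.7 172.3]
300 136 [672.7  54.8 174. ]
315 135 [676.5  19.9 170.3]
```

```bash
cat >> h.py <<'E'
def Rt(yaw,lean=0):
    # yaw deg: tool y = (-sin,cos,0); tool x towards robot; z down; lean: tool z swings forward
    a=np.radians(yaw); ex=np.array([np.cos(a),np.sin(a),0]); ey=np.array([-np.sin(a),np.cos(a),0]); ez=np.array([0,0,1.])
    l=np.radians(lean); z=-ez*np.cos(l)+ex*np.sin(l); return np.c_[np.cross(ey,z),ey,z]
def go(pos,yaw,lean=0,ahead=0,s=None):
    # pos = world position of point 'ahead' mm along tool z
    s=s or sense(); A=tool(s); B=Rt(yaw,lean)
    p=np.array(pos,float)-B[:,2]*ahead
    print("off_cm",(A.T@(p-s["eef_pos"])/10).round(2).tolist(),"rot",np.degrees(R.from_matrix(A.T@B).as_rotvec()).round(2).tolist(),"at",s["eef_pos"].round(1),"t",round(s["time_s"],2))
E
python3 - <<'E'
from h import *
go([568,98,300],5.2)
E
```

```text
off_cm [-53.14, -30.18, 0.38] rot [-0.03, -0.01, -18.19] at [118.  511.5 303.6] t 0.25
```

Emit:
step_arm(
  plan=[
    {"offset": [-53.1, -30.2, 0.4], "rot": [0, 0, -18.2], "gripper": 4.5},
    {"offset": [-53.1, -30.2, 0.4], "rot": [0, 0, -18.2], "gripper": 4.5},
    {"offset": [-53.1, -30.2, 0.4], "rot": [0, 0, -18.2], "gripper": 4.5},
    {"offset": [-53.1, -30.2, 0.4], "rot": [0, 0, -18.2], "gripper": 4.5},
    {"offset": [-53.1, -30.2, 0.4], "rot": [0, 0, -18.2], "gripper": 4.5},
    {"offset": [-53.1, -30.2, 0.4], "rot": [0, 0, -18.2], "gripper": 4.5},
    {"offset": [-53.1, -30.2, 0.4], "rot": [0, 0, -18.2], "gripper": 4.5},
    {"offset": [-53.1, -30.2, 0.4], "rot": [0, 0, -18.2], "gripper": 4.5},
    {"offset": [-53.1, -30.2, 0.4], "rot": [0, 0, -18.2], "gripper": 4.5},
    {"offset": [-53.1, -30.2, 0.4], "rot": [0, 0, -18.2], "gripper": 4.5},
    {"offset": [-53.1, -30.2, 0.4], "rot": [0, 0, -18.2], "gripper": 4.5},
    {"offset": [-53.1, -30.2, 0.4], "rot": [0, 0, -18.2], "gripper": 4.5},
  ],
)

```text
time_s: 1.45
eef_pos: [552.2, 111.5, 300.0]
ee_rot: [0.0, -0.045, 0.999, 0.0]
force: [0.0, 0.5, 0.6]
grip_width: 0.527
grip_force: 0.0
```

```bash
python3 - <<'E'
from h import *
go([568,98,300],5.2)
E
```

```text
off_cm [-1.46, -1.49, 0.0] rot [0.0, 0.0, -0.01] at [552.2 111.5 300. ] t 1.45
```

Emit:
step_arm(
  plan=[
    {"offset": [0, 0, 0], "rot": [0, 0, 0], "gripper": 4.5},
    {"offset": [0, 0, 0], "rot": [0, 0, 0], "gripper": 4.5},
  ],
)

```text
time_s: 1.65
eef_pos: [551.2, 112.6, 299.4]
ee_rot: [-0.001, -0.045, 0.999, 0.0]
force: [0.5, 0.7, 0.2]
grip_width: 0.525
grip_force: 0.0
```

```bash
python3 - <<'E'
from h import *
s=sense(); w=capture("wrist"); save(w,"w1.png"); print(s["eef_pos"],s["time_s"])
P=cloud(w,s); np.savez("w1.npz",P=P,**{k:w[k] for k in w}); 
h=cv2.cvtColor(w["color"],cv2.COLOR_RGB2HSV).astype(int); H,S,V=h[...,0],h[...,1],h[...,2]
m=((H<8)|(H>172))&(S>120)&(V>80)
k,l,st,ce=cv2.connectedComponentsWithStats(m.astype(np.uint8))
for i in range(1,k):
    if st[i,4]>60: print(st[i],onplane(w,ce[i],114,s)[0].round(1),np.nanmedian(P[l==i],0).round(1))
# tray top
m=(abs(P[...,2]-71)<5)&(P[...,0]<690)
q=P[m&(H>100)&(H<130)&(S>120)][:,:2].astype(np.float32); print(len(q)); r=cv2.minAreaRect(q); print("tray",r)
m=(abs(P[...,2]-114)<3)
k,l,st,ce=cv2.connectedComponentsWithStats(m.astype(np.uint8))
for i in range(1,k):
    if st[i,4]>200:
        q=P[l==i]; print("cap",st[i,4],ce[i],cv2.minEnclosingCircle(q[:,:2].astype(np.float32)),np.median(q[:,2]))
E
```

```text
[551.1691985  112.56313424 299.41160669] 1.65
4525
tray ((594.4507446289062, -29.180892944335938), (337.1202392578125, 139.0054473876953), 79.79673767089844)
cap 361 [240.32963989 211.70360111] ((576.0753173828125, 39.92089080810547), 9.83602523803711) 114.08373089049638
cap 383 [306.38903394 212.48825065] ((571.5018310546875, 99.37425994873047), 10.274907112121582) 114.16533700720186
```

View pics/w1.png

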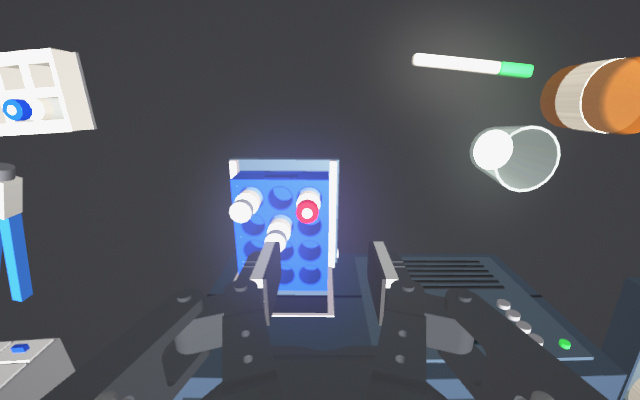

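The wrist view shows the red cap at (307,211), with grey caps at (240,212) and (278,237). The fingers straddle that spot, and place b is confirmed. I'll go lower to refine the position.

```bash
python3 - <<'E'
from h import *
go([570.5,98.8,215],5.2)
E
```

```text
off_cm [-1.85, -1.64, 8.47] rot [0.02, -0.05, -0.0] at [550.6 113.4 299.8] t 1.7
```

Emit:
step_arm(
  plan=[
    {"offset": [-1.8, -1.6, 4.5], "rot": [0, 0, 0], "gripper": 4.5},
    {"offset": [-1.8, -1.6, 8.5], "rot": [0, 0, 0], "gripper": 4.5},
    {"offset": [-1.8, -1.6, 8.5], "rot": [0, 0, 0], "gripper": 4.5},
    {"offset": [-1.8, -1.6, 8.5], "rot": [0, 0, 0], "gripper": 4.5},
    {"offset": [-1.8, -1.6, 8.5], "rot": [0, 0, 0], "gripper": 4.5},
  ],
)

```text
time_s: 2.2
eef_pos: [570.7, 99.7, 217.8]
ee_rot: [0.002, -0.046, 0.999, -0.0]
force: [-0.2, -0.4, 0.7]
grip_width: 0.524
grip_force: 0.0
```

```bash
cat >> h.py <<'E'
def caps(w,s,z,mina=200,tol=3):
    P=cloud(w,s); m=(abs(P[...,2]-z)<tol)
    k,l,st,ce=cv2.connectedComponentsWithStats(m.astype(np.uint8))
    for i in range(1,k):
        if st[i,4]>mina:
            q=P[l==i]; x,rr=cv2.minEnclosingCircle(q[:,:2].astype(np.float32))
            if rr<25: print("cap",st[i,4],ce[i].round(),np.round(x,1),round(rr,1),"zmed",np.median(q[:,2]).round(1),"col",np.median(w["color"][l==i],0))
E
python3 - <<'E'
from h import *
s=sense(); w=capture("wrist"); save(w,"w2.png"); print(s["eef_pos"],s["time_s"])
caps(w,s,114,tol=2); caps(w,s,114,tol=4)
P=cloud(w,s)
h=cv2.cvtColor(w["color"],cv2.COLOR_RGB2HSV).astype(int); H,S,V=h[...,0],h[...,1],h[...,2]
m=(abs(P[...,2]-71)<3)&(H>100)&(H<130)&(S>120)&(P[...,0]<700)&(P[...,1]<140)&(P[...,1]>10)
q=P[m][:,:2].astype(np.float32); print(len(q),cv2.boxPoints(cv2.minAreaRect(q)),np.median(P[m][:,2]))
# pads in tool coords
A=tool(s); Q=(P-s["eef_pos"])@A
m=(Q[...,2]>40)&(Q[...,2]<76)&(abs(Q[...,0])<30)&(abs(Q[...,1])<60)
for sg in(1,-1):
    q=Q[m&(Q[...,1]*sg>0)]
    if len(q): print(sg,len(q),np.percentile(q,[1,50,99],axis=0).round(1))
E
```

```text
[570.74878236  99.6771637  217.84794369] 2.2
cap 740 [227. 228.] [575.7  39.5] 10.2 zmed 114.0 col [247. 247. 247.]
cap 769 [322. 229.] [571.2  99.3] 10.4 zmed 114.2 col [247. 118. 161.]
cap 229 [285. 271.] [603.   75.5] 9.6 zmed 113.9 col [247. 247. 247.]
cap 786 [227. 227.] [575.7  39.5] 10.2 zmed 113.9 col [247. 247. 247.]
cap 803 [322. 229.] [571.2  99.3] 10.4 zmed 114.1 col [247. 117. 160.]
cap 252 [285. 270.] [603.   75.5] 9.6 zmed 113.8 col [247. 247. 247.]
6614 [[549.3413   117.049805]
 [557.84546   17.596128]
 [689.04785   28.815094]
 [680.5437   128.26877 ]] 70.9014630063587
1 1200 [[-11.1  22.7  40.2]
 [  6.6  24.7  51.6]
 [ 11.1  36.4  69.3]]
-1 1180 [[-10.9 -35.2  40.3]
 [  6.6 -23.9  51.5]
 [ 11.1 -21.9  69.1]]
```

View pics/w2.png

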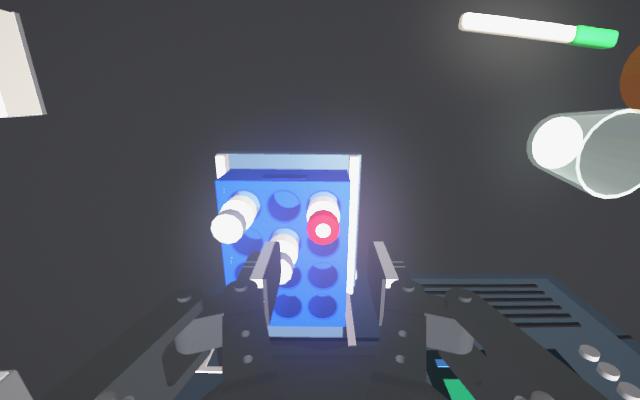

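The red cap is at (322,229), giving (571.2, 98.9), which matches place b from the tray edges. The fingers are clear of the greys at (227,228) and (285,271), so I'll descend.

```bash
python3 - <<'E'
from h import *
go([571.5,98.9,147],4.9)
E
```

```text
off_cm [-0.04, -0.07, 7.07] rot [-0.03, 0.24, 0.36] at [570.7  99.5 217.7] t 2.25
```

Emit:
step_arm(
  plan=[
    {"offset": [0, -0.1, 3], "rot": [0, 0, 0.3], "gripper": 4.5},
    {"offset": [0, -0.1, 5], "rot": [0, 0, 0.3], "gripper": 4.5},
    {"offset": [0, -0.1, 6], "rot": [0, 0, 0.3], "gripper": 4.5},
    {"offset": [0, -0.1, 6], "rot": [0, 0, 0.3], "gripper": 4.5},
    {"offset": [0, -0.1, 6], "rot": [0, 0, 0.3], "gripper": 4.5},
  ],
)

```text
time_s: 2.75
eef_pos: [571.0, 98.0, 156.5]
ee_rot: [0.001, -0.043, 0.999, -0.0]
force: [0.4, 0.3, 0.3]
grip_width: 0.526
grip_force: 0.0
```

```bash
python3 - <<'E'
from h import *
go([571.5,98.9,147],4.9)
E
```

```text
off_cm [-0.06, 0.08, 0.95] rot [-0.01, 0.13, 0.01] at [571.   98.  156.5] t 2.75
```

Emit:
step_arm(
  plan=[
    {"offset": [-0.05, 0.08, 0.9], "rot": [0, 0.1, 0], "gripper": 4.5},
    {"offset": [-0.05, 0.08, 0.9], "rot": [0, 0.1, 0], "gripper": 4.5},
    {"offset": [-0.05, 0.08, 0.9], "rot": [0, 0.1, 0], "gripper": 1.8},
    {"offset": [-0.05, 0.08, 0.9], "rot": [0, 0.1, 0], "gripper": 1.8},
    {"offset": [-0.05, 0.08, 0.9], "rot": [0, 0.1, 0], "gripper": 1.8},
    {"offset": [-0.05, 0.08, 0.9], "rot": [0, 0.1, 0], "gripper": 1.8},
    {"offset": [-0.05, 0.08, 0.9], "rot": [0, 0.1, 0], "gripper": 1.8},
    {"offset": [-0.05, 0.08, 0.9], "rot": [0, 0.1, 0], "gripper": 1.8},
    {"offset": [-0.05, 0.08, 0.9], "rot": [0, 0.1, 0], "gripper": 1.8},
  ],
  squeeze=30,
)

```text
time_s: 3.65
eef_pos: [571.0, 98.8, 146.3]
ee_rot: [-0.001, -0.043, 0.999, -0.0]
force: [-0.4, 0.7, 3.6]
grip_width: 0.251
grip_force: 29.6
```

```bash
python3 - <<'E'
from h import *
s=sense(); print(s["eef_pos"],s["grip_width"]*85.4,s["grip_force"],s["force"])
w=capture("wrist"); caps(w,s,114,100,4)
go([571.5,98.9,235],4.9)
E
```

```text
[570.97952833  98.79140777 146.34765606] 21.44410648907943 29.552009403705597 [-0.43320266  0.66000397  3.62163094]
cap 1390 [173. 294.] [575.5  39.3] 10.8 zmed 114.0 col [247. 247. 247.]
cap 2928 [324. 296.] [561.7  98.5] 24.5 zmed 113.8 col [247. 106. 123.]
off_cm [-0.04, 0.01, -8.87] rot [-0.0, -0.06, 0.01] at [571.   98.8 146.3] t 3.7
```

Emit:
step_arm(
  plan=[
    {"offset": [0, 0, -1.5], "rot": [0, 0, 0], "gripper": 1.8},
    {"offset": [0, 0, -4], "rot": [0, 0, 0], "gripper": 1.8},
    {"offset": [0, 0, -8], "rot": [0, 0, 0], "gripper": 1.8},
    {"offset": [0, 0, -11.5], "rot": [0, 0, 0], "gripper": 1.8},
    {"offset": [0, 0, -11.5], "rot": [0, 0, 0], "gripper": 1.8},
  ],
)

```text
time_s: 4.2
eef_pos: [572.1, 98.8, 265.5]
ee_rot: [0.003, -0.043, 0.999, -0.0]
force: [-0.2, -0.2, -0.3]
grip_width: 0.253
grip_force: 29.4
```

```bash
python3 - <<'E'
from h import *
s=sense();print(s["grip_width"]*85.4,s["grip_force"])
go([482,-260,260],8)
go([499,-258,38],8)
E
```

```text
21.624979851696295 29.42091464996338
off_cm [12.05, -34.98, 0.52] rot [-0.07, 0.35, -3.09] at [572.1  98.8 265.5] t 4.2
off_cm [10.48, -34.9, 22.73] rot [-0.07, 0.35, -3.09] at [572.1  98.8 265.5] t 4.2
```

Emit:
step_arm(
  plan=[
    {"offset": [1.7, -5, 0.5], "rot": [0, 0, -1], "gripper": 1.8},
    {"offset": [3.4, -10, 0.5], "rot": [0, 0, -2], "gripper": 1.8},
    {"offset": [5.1, -15, 0.5], "rot": [0, 0.3, -3], "gripper": 1.8},
    {"offset": [6.8, -20, 0.5], "rot": [0, 0.3, -3.1], "gripper": 1.8},
    {"offset": [8.6, -25, 0.5], "rot": [0, 0.3, -3.1], "gripper": 1.8},
    {"offset": [10.3, -30, 0.5], "rot": [0, 0.3, -3.1], "gripper": 1.8},
    {"offset": [11.5, -33.5, 0.5], "rot": [0, 0.3, -3.1], "gripper": 1.8},
    {"offset": [12, -35, 0.5], "rot": [0, 0.3, -3.1], "gripper": 1.8},
    {"offset": [12, -35, 0.5], "rot": [0, 0.3, -3.1], "gripper": 1.8},
    {"offset": [12, -35, 0.5], "rot": [0, 0.3, -3.1], "gripper": 1.8},
    {"offset": [12, -35, 0.5], "rot": [0, 0.3, -3.1], "gripper": 1.8},
  ],
)

```text
time_s: 5.3
eef_pos: [481.6, -259.0, 255.8]
ee_rot: [-0.004, -0.07, 0.998, 0.0]
force: [-0.4, 0.7, 0.5]
grip_width: 0.254
grip_force: 29.5
```

```bash
cat >> h.py <<'E'
def rack(w,s):
    P=cloud(w,s); c=w["color"].astype(int)
    m=(abs(P[...,2]-38)<2.5)&(c.min(2)>140)&(abs(P[...,0]-499)<75)&(abs(P[...,1]+258)<120)
    k,l,st,ce=cv2.connectedComponentsWithStats(m.astype(np.uint8)); i=1+st[1:,4].argmax()
    q=P[l==i]; r=cv2.minAreaRect(q[:,:2].astype(np.float32)); b=cv2.boxPoints(r); print("rack n",len(q),np.median(q[:,2]),r,b.round(1).tolist())
    return P,m
E
python3 - <<'E'
from h import *
s=sense(); w=capture("wrist"); save(w,"w3.png"); print(s["eef_pos"],s["time_s"])
rack(w,s); caps(w,s,81,100)
E
```

```text
[ 481.61319459 -259.01070608  255.83679049] 5.3
rack n 7292 38.024363924144296 ((498.4541015625, -256.62884521484375), (84.2553939819336, 172.71104431152344), 7.972062587738037) [[444.79998779296875, -177.0], [468.70001220703125, -348.0], [552.2000122070312, -336.29998779296875], [528.2000122070312, -165.3000030517578]]
cap 428 [243. 197.] [ 490.8 -326.1] 10.1 zmed 81.1 col [217. 217. 215.]
cap 383 [400. 233.] [ 505.1 -187.1] 10.2 zmed 80.9 col [ 96. 131. 247.]
cap 121 [598. 322.] [575.3  37.7] 11.3 zmed 81.3 col [131. 125. 117.]
```

View pics/w3.png

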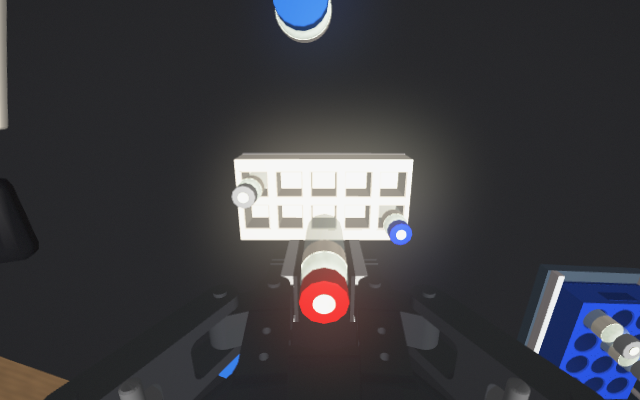

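The rack reads 84.3 x 172.7 mm at 8.0° with its centre at (498.5,-256.6). Blue at (400,233) and grey at (243,197) sit where the spec puts them. The red vial is held at (324,301), so I'll measure its offset and tilt in the grip.

```bash
cat >> h.py <<'E'
def held(w,s):
    P=cloud(w,s); Q=(P-s["eef_pos"])@tool(s); c=w["color"].astype(int)
    m=(abs(Q[...,0])<20)&(abs(Q[...,1])<11.5)&(Q[...,2]>15)&(Q[...,2]<112)
    z0=np.percentile(Q[m][:,2],1); t=m&(Q[...,2]<z0+2.5)&(np.abs(Q[...,1])<12)
    q=Q[t]; print("cap top z",z0.round(1),"circle",cv2.minEnclosingCircle(q[:,:2].astype(np.float32)),len(q))
    for a in range(40,110,8):
        k=m&(abs(Q[...,2]-a)<3)
        if k.sum()>20: print(a,k.sum(),"xmax",np.percentile(Q[k][:,0],97).round(1),"y",np.percentile(Q[k][:,1],[2,98]).round(1))
E
python3 - <<'E'
from h import *
s=sense(); w=capture("wrist"); held(w,s); go([481.6,-259,200],7.97)
E
```

```text
cap top z 31.2 circle ((1.8496053218841553, -2.5369138717651367), 13.591959953308105) 1725
40 464 xmax 10.6 y [-10.9  11.2]
48 614 xmax 10.8 y [-10.8  11.1]
56 344 xmax 10.8 y [-10.8  11.2]
64 247 xmax 10.6 y [-11.   11.1]
72 189 xmax 10.4 y [-9.4 10. ]
80 171 xmax 10.3 y [-9.8 10.4]
88 150 xmax 10.4 y [-9.8 10.3]
96 127 xmax 10.3 y [-9.8 10.9]
104 83 xmax 10.2 y [-9.5 10.1]
off_cm [-0.03, 0.0, 5.61] rot [0.03, -0.41, 0.13] at [ 481.7 -259.1  256.1] t 5.4
```

Emit:
step_arm(
  plan=[
    {"offset": [0, 0, 4], "rot": [0, -0.4, 0.1], "gripper": 1.8},
    {"offset": [0, 0, 7.5], "rot": [0, -0.4, 0.1], "gripper": 1.8},
    {"offset": [0, 0, 9.5], "rot": [0, -0.4, 0.1], "gripper": 1.8},
    {"offset": [0, 0, 9.5], "rot": [0, -0.4, 0.1], "gripper": 1.8},
    {"offset": [0, 0, 9.5], "rot": [0, -0.4, 0.1], "gripper": 1.8},
  ],
)

```text
time_s: 5.9
eef_pos: [481.2, -260.0, 162.1]
ee_rot: [0.0, -0.069, 0.998, -0.0]
force: [-0.2, 0.1, 0.3]
grip_width: 0.248
grip_force: 29.5
```

```bash
python3 - <<'E'
from h import *
go([481.1,-259,114],7.97)
E
```

```text
off_cm [-0.0, 0.1, 4.81] rot [-0.02, 0.03, -0.02] at [ 481.2 -260.   162.1] t 5.9
```

Emit:
step_arm(
  plan=[
    {"offset": [0, 0.1, 0.5], "rot": [0, 0, 0], "gripper": 1.8},
    {"offset": [0, 0.1, 1.0], "rot": [0, 0, 0], "gripper": 1.8},
    {"offset": [0, 0.1, 1.5], "rot": [0, 0, 0], "gripper": 1.8},
    {"offset": [0, 0.1, 2.0], "rot": [0, 0, 0], "gripper": 1.8},
    {"offset": [0, 0.1, 2.3], "rot": [0, 0, 0], "gripper": 1.8},
    {"offset": [0, 0.1, 2.3], "rot": [0, 0, 0], "gripper": 1.8},
  ],
)

```text
time_s: 6.5
eef_pos: [480.5, -259.2, 137.8]
ee_rot: [-0.0, -0.069, 0.998, 0.0]
force: [0.2, 0.4, -0.2]
grip_width: 0.248
grip_force: 29.5
```

```bash
python3 - <<'E'
from h import *
go([481.1,-259,114],7.97); print(sense()["force"])
s=sense(); held(capture("wrist"),s)
E
```

```text
off_cm [-0.07, 0.01, 2.38] rot [0.05, -0.03, -0.07] at [ 480.5 -259.2  137.8] t 6.5
[ 0.18696284  0.41467937 -0.15485521]
cap top z 31.1 circle ((1.6801121234893799, -2.223390579223633), 13.581023216247559) 1706
40 488 xmax 10.6 y [-10.9  11.2]
48 619 xmax 10.8 y [-10.8  11.1]
56 344 xmax 10.8 y [-10.8  11.2]
64 262 xmax 10.7 y [-11.   11.1]
72 188 xmax 10.5 y [-9.3 10.4]
80 168 xmax 10.3 y [-9.6 10.7]
88 140 xmax 10.4 y [-9.7 10.3]
96 174 xmax 19.1 y [-10.1  10.6]
104 97 xmax 18.5 y [-10.5  10.4]
```

Emit:
step_arm(
  plan=[
    {"offset": [-0.05, 0, 0.6], "rot": [0, 0, 0], "gripper": 1.8},
    {"offset": [-0.05, 0, 1.2], "rot": [0, 0, 0], "gripper": 1.8},
    {"offset": [-0.05, 0, 1.8], "rot": [0, 0, 0], "gripper": 1.8},
    {"offset": [-0.05, 0, 2.2], "rot": [0, 0, 0], "gripper": 1.8},
    {"offset": [-0.05, 0, 2.2], "rot": [0, 0, 0], "gripper": 1.8},
    {"offset": [-0.05, 0, 2.2], "rot": [0, 0, 0], "gripper": 1.8},
  ],
)

```text
time_s: 7.15
eef_pos: [481.1, -259.2, 116.2]
ee_rot: [-0.0, -0.069, 0.998, 0.0]
force: [0.1, 0.1, -0.5]
grip_width: 0.25
grip_force: 29.5
```

```bash
python3 - <<'E'
from h import *
go([481.1,-259,114],7.97); print(sense()["force"])
s=sense(); held(capture("wrist"),s)
E
```

```text
off_cm [-0.0, 0.02, 0.22] rot [0.01, -0.0, -0.06] at [ 481.1 -259.2  116.2] t 7.15
[ 0.05743713  0.08617814 -0.46161988]
cap top z 31.1 circle ((1.998241901397705, -2.41143536567688), 13.661421775817871) 1708
40 470 xmax 10.7 y [-10.9  11.2]
48 622 xmax 10.8 y [-10.6  11.1]
56 331 xmax 10.8 y [-10.8  11.1]
64 260 xmax 10.7 y [-11.   11.1]
72 185 xmax 10.4 y [-9.2 10. ]
80 786 xmax 19.7 y [-11.  11.]
88 46 xmax 8.1 y [-10.4  11.4]
```

Emit:
step_arm(
  plan=[
    {"offset": [0, 0, 0.25], "rot": [0, 0, 0], "gripper": 1.8},
    {"offset": [0, 0, 0.25], "rot": [0, 0, 0], "gripper": 1.8},
    {"offset": [0, 0, 0.25], "rot": [0, 0, 0], "gripper": 1.8},
    {"offset": [0, 0, 0.25], "rot": [0, 0, 0], "gripper": 4.5},
    {"offset": [0, 0, 0.25], "rot": [0, 0, 0], "gripper": 4.5},
    {"offset": [0, 0, 0.25], "rot": [0, 0, 0], "gripper": 4.5},
    {"offset": [0, 0, 0.25], "rot": [0, 0, 0], "gripper": 4.5},
    {"offset": [0, 0, -2], "rot": [0, 0, 0], "gripper": 4.5},
    {"offset": [0, 0, -6], "rot": [0, 0, 0], "gripper": 4.5},
    {"offset": [0, 0, -9], "rot": [0, 0, 0], "gripper": 4.5},
    {"offset": [0, 0, -9], "rot": [0, 0, 0], "gripper": 4.5},
  ],
)

```text
time_s: 8.3
eef_pos: [482.2, -260.0, 210.3]
ee_rot: [0.003, -0.069, 0.998, -0.003]
force: [0.2, -0.7, -0.8]
grip_width: 0.528
grip_force: 0.0
```

```bash
python3 - <<'E'
from h import *
s=sense(); w=capture("wrist"); caps(w,s,81,100); rack(w,s)
go([505.6,-187.0,200],7.97)
E
```

```text
cap 587 [230. 212.] [ 490.8 -326. ] 10.1 zmed 81.0 col [196. 195. 193.]
cap 628 [326. 213.] [ 481.7 -258.4] 10.4 zmed 81.2 col [245. 102.  92.]
cap 568 [418. 255.] [ 505.3 -186.8] 10.5 zmed 80.9 col [ 73. 108. 244.]
rack n 9535 37.96962339699388 ((498.0149230957031, -256.205810546875), (83.8276138305664, 172.5928497314453), 8.148983001708984) [[444.29998779296875, -176.6999969482422], [468.79998779296875, -347.6000061035156], [551.7000122070312, -335.70001220703125], [527.2999877929688, -164.8000030517578]]
off_cm [-3.38, 6.85, 0.78] rot [-0.14, 0.14, -0.06] at [ 481.5 -259.5  207.9] t 8.35
```

Emit:
step_arm(
  plan=[
    {"offset": [-1.7, 3.4, 0.5], "rot": [0, 0, 0], "gripper": 4.5},
    {"offset": [-3.4, 6.8, 1.0], "rot": [0, 0, 0], "gripper": 4.5},
    {"offset": [-3.4, 6.8, 3.5], "rot": [0, 0, 0], "gripper": 4.5},
    {"offset": [-3.4, 6.8, 3.5], "rot": [0, 0, 0], "gripper": 4.5},
    {"offset": [-3.4, 6.8, 3.5], "rot": [0, 0, 0], "gripper": 4.5},
    {"offset": [-3.4, 6.8, 3.5], "rot": [0, 0, 0], "gripper": 4.5},
  ],
)

```text
time_s: 8.95
eef_pos: [505.4, -187.9, 171.8]
ee_rot: [0.0, -0.068, 0.998, -0.0]
force: [-0.2, 0.3, 0.8]
grip_width: 0.523
grip_force: 0.0
```

```bash
python3 - <<'E'
from h import *
s=sense(); w=capture("wrist"); caps(w,s,81,300)
go([505.3,-187.0,113.5],7.97)
E
```

```text
cap 1073 [ 83. 182.] [ 490.6 -325.7] 11.0 zmed 81.0 col [160. 161. 160.]
cap 1070 [203. 182.] [ 481.3 -258.2] 10.5 zmed 81.1 col [231.  58.  54.]
cap 895 [325. 238.] [ 505.7 -186.8] 10.3 zmed 81.2 col [ 67.  95. 231.]
off_cm [0.01, 0.1, 5.85] rot [-0.03, 0.05, -0.13] at [ 505.5 -187.9  172. ] t 9.0
```

Emit:
step_arm(
  plan=[
    {"offset": [0, 0.1, 2.5], "rot": [0, 0, -0.1], "gripper": 4.5},
    {"offset": [0, 0.1, 4.5], "rot": [0, 0, -0.1], "gripper": 4.5},
    {"offset": [0, 0.1, 5.8], "rot": [0, 0, -0.1], "gripper": 4.5},
    {"offset": [0, 0.1, 5.8], "rot": [0, 0, -0.1], "gripper": 4.5},
    {"offset": [0, 0.1, 5.8], "rot": [0, 0, -0.1], "gripper": 4.5},
    {"offset": [0, 0.1, 5.8], "rot": [0, 0, -0.1], "gripper": 1.8},
    {"offset": [0, 0.1, 5.8], "rot": [0, 0, -0.1], "gripper": 1.8},
    {"offset": [0, 0.1, 5.8], "rot": [0, 0, -0.1], "gripper": 1.8},
    {"offset": [0, 0.1, 5.8], "rot": [0, 0, -0.1], "gripper": 1.8},
    {"offset": [0, 0.1, 5.8], "rot": [0, 0, -0.1], "gripper": 1.8},
    {"offset": [0, 0.1, 5.8], "rot": [0, 0, -0.1], "gripper": 1.8},
  ],
  squeeze=30,
)

```text
time_s: 10.1
eef_pos: [505.7, -186.4, 114.3]
ee_rot: [0.001, -0.07, 0.998, -0.0]
force: [0.3, 0.5, 5.9]
grip_width: 0.246
grip_force: 29.6
```

```bash
python3 - <<'E'
from h import *
s=sense(); print(s["eef_pos"],s["grip_width"]*85.4,s["grip_force"],s["force"]); go([505.3,-187.0,265],7.97)
E
```

```text
[ 505.71061955 -186.41683208  114.26476915] 21.014390749651977 29.61157500743866 [0.26828635 0.51188293 5.92828676]
off_cm [0.03, -0.07, -15.07] rot [-0.06, 0.09, 0.04] at [ 505.7 -186.4  114.3] t 10.1
```

Emit:
step_arm(
  plan=[
    {"offset": [0, 0, -1.5], "rot": [0, 0, 0], "gripper": 1.8},
    {"offset": [0, 0, -4], "rot": [0, 0, 0], "gripper": 1.8},
    {"offset": [0, 0, -8], "rot": [0, 0, 0], "gripper": 1.8},
    {"offset": [0, 0, -12], "rot": [0, 0, 0], "gripper": 1.8},
    {"offset": [0, 0, -15], "rot": [0, 0, 0], "gripper": 1.8},
    {"offset": [0, 0, -15], "rot": [0, 0, 0], "gripper": 1.8},
  ],
)

```text
time_s: 10.7
eef_pos: [506.2, -186.7, 267.6]
ee_rot: [0.003, -0.07, 0.998, -0.002]
force: [0.7, 0.1, -0.5]
grip_width: 0.246
grip_force: 29.8
```

```bash
python3 - <<'E'
from h import *
s=sense(); print(s["grip_force"]); go([571.2,98.9,262],4.9)
E
```

```text
29.778884947299957
off_cm [-10.42, 27.38, 0.48] rot [-0.27, 0.35, 3.11] at [ 506.2 -186.7  267.6] t 10.7
```

Emit:
step_arm(
  plan=[
    {"offset": [-1.9, 5, 0.2], "rot": [0, 0, 1], "gripper": 1.8},
    {"offset": [-3.8, 10, 0.2], "rot": [0, 0, 2], "gripper": 1.8},
    {"offset": [-5.7, 15, 0.2], "rot": [0, 0, 3.1], "gripper": 1.8},
    {"offset": [-7.6, 20, 0.2], "rot": [-0.1, 0.1, 3.1], "gripper": 1.8},
    {"offset": [-9.3, 24.5, 0.2], "rot": [-0.1, 0.1, 3.1], "gripper": 1.8},
    {"offset": [-10.4, 27.4, 0.2], "rot": [-0.1, 0.1, 3.1], "gripper": 1.8},
    {"offset": [-10.4, 27.4, 0.2], "rot": [-0.1, 0.1, 3.1], "gripper": 1.8},
    {"offset": [-10.4, 27.4, 0.2], "rot": [-0.1, 0.1, 3.1], "gripper": 1.8},
    {"offset": [-10.4, 27.4, 0.2], "rot": [-0.1, 0.1, 3.1], "gripper": 1.8},
  ],
)

```text
time_s: 11.6
eef_pos: [569.9, 98.7, 260.8]
ee_rot: [-0.001, -0.042, 0.999, 0.001]
force: [-0.3, -0.3, -0.6]
grip_width: 0.252
grip_force: 29.8
```

```bash
cat >> h.py <<'E'
def tray(w,s):
    P=cloud(w,s); h=cv2.cvtColor(w["color"],cv2.COLOR_RGB2HSV).astype(int); H,S=h[...,0],h[...,1]
    m=(abs(P[...,2]-71)<3)&(H>100)&(H<130)&(S>120)&(P[...,0]<760)&(P[...,1]<145)&(P[...,1]>5)
    q=P[m][:,:2].astype(np.float32); r=cv2.minAreaRect(q); b=cv2.boxPoints(r); print("tray",len(q),r,b.round(1).tolist())
E
python3 - <<'E'
from h import *
s=sense(); w=capture("wrist"); save(w,"w4.png"); held(w,s); tray(w,s); caps(w,s,114,150)
go([571.5,98.9,162],4.9)
E
```

```text
cap top z 32.0 circle ((1.8804218769073486, -1.9190499782562256), 14.004721641540527) 1697
40 501 xmax 10.8 y [-10.8  11.2]
48 591 xmax 11.3 y [-10.7  11.1]
56 332 xmax 11.5 y [-10.9  11.1]
64 244 xmax 11.6 y [-11.   11.1]
72 180 xmax 11.2 y [-9.4 10. ]
80 169 xmax 11.3 y [-10.4  10.4]
88 146 xmax 11.3 y [-10.1  10.3]
96 129 xmax 11.2 y [-10.4   9.6]
104 97 xmax 11.3 y [-10.5   9.9]
tray 4158 ((614.300537109375, 72.65902709960938), (121.5950698852539, 99.49293518066406), 4.929851055145264) [[549.5, 117.0], [558.0, 17.899999618530273], [679.0999755859375, 28.299999237060547], [670.5999755859375, 127.4000015258789]]
cap 528 [245. 208.] [576.6  39.7] 10.4 zmed 114.1 col [247. 247. 247.]
cap 266 [282. 240.] [603.   71.6] 10.2 zmed 113.9 col [247. 247. 247.]
off_cm [-0.18, 0.01, 9.9] rot [0.11, -0.14, -0.08] at [570.   98.5 261. ] t 11.65
```

View pics/w4.png

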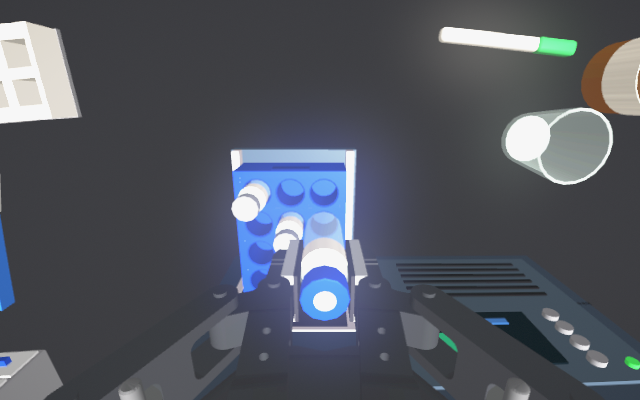

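The blue vial is held upright and centred at (325,295). The tray is unmoved and place b is empty beneath the vial.

Emit:
step_arm(
  plan=[
    {"offset": [-0.17, 0, 4], "rot": [0.1, -0.1, 0], "gripper": 1.8},
    {"offset": [-0.17, 0, 6.5], "rot": [0.1, -0.1, 0], "gripper": 1.8},
    {"offset": [-0.17, 0, 7.3], "rot": [0.1, -0.1, 0], "gripper": 1.8},
    {"offset": [-0.17, 0, 7.3], "rot": [0.1, -0.1, 0], "gripper": 1.8},
    {"offset": [-0.17, 0, 7.3], "rot": [0.1, -0.1, 0], "gripper": 1.8},
  ],
)

```text
time_s: 12.15
eef_pos: [572.2, 99.4, 189.8]
ee_rot: [0.001, -0.042, 0.999, 0.0]
force: [0.6, -0.8, -0.1]
grip_width: 0.248
grip_force: 29.8
```

```bash
python3 - <<'E'
from h import *
go([571.4,98.9,147.5],4.9); print(sense()["force"])
E
```

```text
off_cm [0.1, -0.05, 4.22] rot [-0.0, 0.12, -0.04] at [572.2  99.4 189.8] t 12.15
[ 0.59726205 -0.77210226 -0.13235346]
```

Emit:
step_arm(
  plan=[
    {"offset": [0.07, -0.05, 0.5], "rot": [0, 0.1, 0], "gripper": 1.8},
    {"offset": [0.07, -0.05, 0.9], "rot": [0, 0.1, 0], "gripper": 1.8},
    {"offset": [0.07, -0.05, 1.3], "rot": [0, 0.1, 0], "gripper": 1.8},
    {"offset": [0.07, -0.05, 1.7], "rot": [0, 0.1, 0], "gripper": 1.8},
    {"offset": [0.07, -0.05, 2.0], "rot": [0, 0.1, 0], "gripper": 1.8},
    {"offset": [0.07, -0.05, 2.0], "rot": [0, 0.1, 0], "gripper": 1.8},
  ],
)

```text
time_s: 12.75
eef_pos: [570.8, 99.4, 167.8]
ee_rot: [-0.001, -0.043, 0.999, 0.0]
force: [0.4, 0.7, 0.1]
grip_width: 0.248
grip_force: 29.8
```

```bash
python3 - <<'E'
from h import *
go([571.4,98.9,147.5],4.9); print(sense()["force"])
s=sense(); w=capture("wrist"); held(w,s); tray(w,s)
E
```

```text
off_cm [-0.06, -0.05, 2.03] rot [0.01, -0.15, 0.01] at [570.8  99.4 167.8] t 12.75
[0.41175823 0.7252652  0.1399884 ]
cap top z 32.0 circle ((0.6759161949157715, 0.057076454162597656), 16.10014533996582) 1705
40 503 xmax 10.8 y [-11.   11.2]
48 588 xmax 11.2 y [-10.7  11.1]
56 325 xmax 11.4 y [-10.8  11.1]
64 254 xmax 11.6 y [-10.9  11.1]
72 176 xmax 11.3 y [-9.6  9.8]
80 168 xmax 11.2 y [-10.4  10.3]
88 151 xmax 11.1 y [-10.3  10.1]
96 778 xmax 19.4 y [-11.1  11.2]
104 123 xmax 19.6 y [-11.2  11. ]
tray 6160 ((618.156005859375, 72.81584167480469), (130.00506591796875, 100.5988998413086), 5.118579387664795) [[548.9000244140625, 117.0999984741211], [557.9000244140625, 16.899999618530273], [687.4000244140625, 28.5], [678.4000244140625, 128.6999969482422]]
```

Emit:
step_arm(
  plan=[
    {"offset": [0, 0, 0.5], "rot": [0, 0, 0], "gripper": 1.8},
    {"offset": [0, 0, 1.0], "rot": [0, 0, 0], "gripper": 1.8},
    {"offset": [0, 0, 1.5], "rot": [0, 0, 0], "gripper": 1.8},
    {"offset": [0, 0, 1.8], "rot": [0, 0, 0], "gripper": 1.8},
    {"offset": [0, 0, 1.8], "rot": [0, 0, 0], "gripper": 1.8},
    {"offset": [0, 0, 1.8], "rot": [0, 0, 0], "gripper": 1.8},
  ],
)

```text
time_s: 13.4
eef_pos: [571.0, 99.3, 150.4]
ee_rot: [-0.001, -0.043, 0.999, 0.0]
force: [0.2, -0.1, 0.1]
grip_width: 0.252
grip_force: 29.8
```

```bash
python3 - <<'E'
from h import *
go([571.4,98.9,147.5],4.9); print(sense()["force"])
E
```

```text
off_cm [-0.03, -0.05, 0.29] rot [0.01, -0.1, 0.01] at [571.   99.3 150.4] t 13.4
[ 0.23793205 -0.06891687  0.10092667]
```

Emit:
step_arm(
  plan=[
    {"offset": [0, 0, 0.27], "rot": [0, 0, 0], "gripper": 1.8},
    {"offset": [0, 0, 0.27], "rot": [0, 0, 0], "gripper": 1.8},
    {"offset": [0, 0, 0.27], "rot": [0, 0, 0], "gripper": 1.8},
    {"offset": [0, 0, 0.27], "rot": [0, 0, 0], "gripper": 4.5},
    {"offset": [0, 0, 0.27], "rot": [0, 0, 0], "gripper": 4.5},
    {"offset": [0, 0, 0.27], "rot": [0, 0, 0], "gripper": 4.5},
    {"offset": [0, 0, 0.27], "rot": [0, 0, 0], "gripper": 4.5},
    {"offset": [0, 0, -2], "rot": [0, 0, 0], "gripper": 4.5},
    {"offset": [0, 0, -6], "rot": [0, 0, 0], "gripper": 4.5},
    {"offset": [0, 0, -9], "rot": [0, 0, 0], "gripper": 4.5},
    {"offset": [0, 0, -9], "rot": [0, 0, 0], "gripper": 4.5},
    {"offset": [0, 0, -9], "rot": [0, 0, 0], "gripper": 4.5},
  ],
)

```text
time_s: 14.6
eef_pos: [571.0, 99.3, 240.3]
ee_rot: [-0.001, -0.043, 0.999, 0.0]
force: [-0.2, -0.5, -0.9]
grip_width: 0.525
grip_force: 0.0
```

```bash
python3 - <<'E'
from h import *
s=sense(); w=capture("wrist"); caps(w,s,114,150); tray(w,s)
P=cloud(w,s)
# sampler housing/flap clues
A=tool(s)
# planned push: fingertip (73 ahead) staged before front face, lean 40
yaw=5.0; ex=np.array([np.cos(np.radians(yaw)),np.sin(np.radians(yaw)),0])
f=np.array([553.7,67.3,0])
go(f-ex*60+[0,0,140],yaw,40,73)
E
```

```text
cap 647 [322. 215.] [570.4  98.6] 10.4 zmed 114.1 col [111. 194. 247.]
cap 599 [237. 216.] [576.   39.7] 10.1 zmed 114.0 col [247. 247. 247.]
cap 318 [286. 254.] [603.1  72.3] 9.9 zmed 113.9 col [247. 247. 247.]
cap 184 [364. 332.] [664.5 139.9] 13.0 zmed 114.0 col [ 64.5  75.  102. ]
tray 6554 ((618.764892578125, 72.97666931152344), (130.78277587890625, 99.63084411621094), 4.921713352203369) [[549.2999877929688, 117.0], [557.9000244140625, 17.700000762939453], [688.2000122070312, 29.0], [679.5999755859375, 128.1999969482422]]
off_cm [12.65, -3.07, 4.39] rot [-0.01, -40.19, -0.1] at [570.8  99.3 239.4] t 14.65
```

Blue is seated with its cap at z 114.1. Next is the push staging: shut the fingers, lean 41° and back off in front of the tray.

```bash
cat >> h.py <<'E'
def push(back,z,yaw=5.0,lean=41):
    ex=np.array([np.cos(np.radians(yaw)),np.sin(np.radians(yaw)),0]); B=Rt(yaw,lean)
    p=np.array([553.6,67.4,0])-ex*back; p[2]=z
    go(p+B[:,0]*11,yaw,lean,73)
E
python3 - <<'E'
from h import *
push(60,140)
E
```

```text
off_cm [13.58, -3.06, 5.19] rot [-0.01, -41.19, -0.1] at [570.8  99.3 239.4] t 14.65
```

Emit:
step_arm(
  plan=[
    {"offset": [5, -1.2, 0], "rot": [0, 0, 0], "gripper": 0},
    {"offset": [10, -2.4, 0], "rot": [0, -8, 0], "gripper": 0},
    {"offset": [13.6, -3.1, 1], "rot": [0, -16, 0], "gripper": 0},
    {"offset": [13.6, -3.1, 3], "rot": [0, -24, 0], "gripper": 0},
    {"offset": [13.6, -3.1, 5], "rot": [0, -32, 0], "gripper": 0},
    {"offset": [13.6, -3.1, 5.2], "rot": [0, -41, 0], "gripper": 0},
    {"offset": [13.6, -3.1, 5.2], "rot": [0, -41, 0], "gripper": 0},
    {"offset": [13.6, -3.1, 5.2], "rot": [0, -41, 0], "gripper": 0},
    {"offset": [13.6, -3.1, 5.2], "rot": [0, -41, 0], "gripper": 0},
    {"offset": [13.6, -3.1, 5.2], "rot": [0, -41, 0], "gripper": 0},
  ],
)

```text
time_s: 15.65
eef_pos: [438.6, 58.1, 191.1]
ee_rot: [0.346, -0.042, 0.937, 0.014]
force: [-0.0, -1.1, 0.2]
grip_width: 0.002
grip_force: 0.0
```

```bash
python3 - <<'E'
from h import *
push(60,140);push(60,55);push(15,55);print(sense()["grip_width"])
E
```

```text
off_cm [0.27, -0.08, 0.19] rot [-0.09, -0.5, 0.22] at [438.6  58.1 191.1] t 15.65
off_cm [5.79, -0.05, 6.66] rot [-0.09, -0.5, 0.22] at [438.6  58.1 191.1] t 15.65
off_cm [2.37, -0.05, 9.58] rot [-0.09, -0.5, 0.22] at [438.6  58.1 191.1] t 15.65
0.0019333931616780649
```

Emit:
step_arm(
  plan=[
    {"offset": [2.9, 0, 3.4], "rot": [0, 0, 0], "gripper": 0},
    {"offset": [5.8, -0.1, 6.6], "rot": [0, -0.3, 0.2], "gripper": 0},
    {"offset": [5.8, -0.1, 6.6], "rot": [0, -0.3, 0.2], "gripper": 0},
    {"offset": [4, -0.1, 8.1], "rot": [0, -0.3, 0.2], "gripper": 0},
    {"offset": [2.4, -0.1, 9.5], "rot": [0, -0.3, 0.2], "gripper": 0},
    {"offset": [2.4, -0.1, 9.5], "rot": [0, -0.3, 0.2], "gripper": 0},
    {"offset": [2.4, -0.1, 9.5], "rot": [0, -0.3, 0.2], "gripper": 0},
  ],
)

```text
time_s: 16.35
eef_pos: [498.7, 73.1, 140.6]
ee_rot: [0.323, -0.035, 0.946, 0.007]
force: [-0.5, 0.2, 0.4]
grip_width: -0.001
grip_force: 0.0
```

```bash
python3 - <<'E'
from h import *
push(15,55);push(-50,55);push(-95,55)
s=sense();w=capture("wrist");save(w,"w5.png")
P=cloud(w,s);Q=(P-s["eef_pos"])@tool(s)
m=(Q[...,2]>50)&(Q[...,2]<85)&(abs(Q[...,0])<20)&(abs(Q[...,1])<40);print(m.sum(),np.percentile(Q[m],[1,50,99],axis=0).round(1) if m.any() else 0)
E
```

```text
off_cm [3.64, -1.04, 1.97] rot [-1.01, -3.34, -0.44] at [498.7  73.1 140.6] t 16.35
off_cm [-1.5, -0.93, 5.94] rot [-1.01, -3.34, -0.44] at [498.7  73.1 140.6] t 16.35
off_cm [-5.06, -0.85, 8.69] rot [-1.01, -3.34, -0.44] at [498.7  73.1 140.6] t 16.35
1459 [[-19.9 -39.3  50.3]
 [  6.5   1.5  62.7]
 [ 11.   29.1  84.8]]
```

View pics/w5.png

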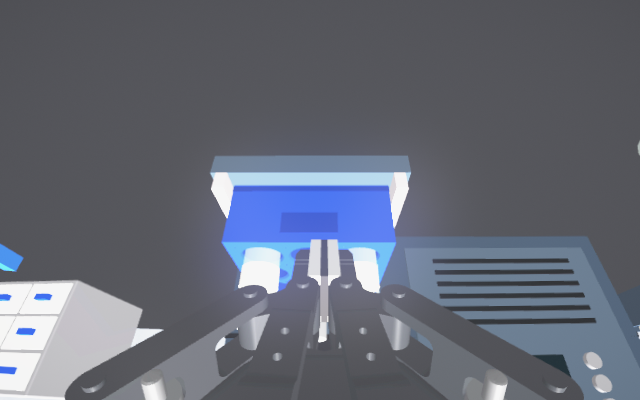

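The tips stopped short at about z 90, just above the tray front edge near (325,240), so a joint limit seems to be in play. I'll check the joints.

```bash
python3 - <<'E'
from h import *
s=sense(); print(s["joints"].round(3),s["dq"].round(3),s["eef_pos"],s["force"])
import rig; print([n for n in dir(rig) if not n.startswith("_")])
E
```

```text
[-0.13   0.345  2.096  1.148  0.126 -2.88 ] [ 0.002 -0.011  0.007  0.013 -0.003  0.002] [498.42783336  73.09451517 140.82071166] [-0.4842187  -1.39519914  1.01330441]
['PlanningError', 'capture', 'finish_job', 'sense']
```

```bash
python3 - <<'E'
from h import *
push(40,130,lean=20)
E
```

```text
off_cm [-1.66, -1.13, -5.53] rot [-0.92, 17.67, -0.65] at [498.4  73.1 140.8] t 16.4
```

Emit:
step_arm(
  plan=[
    {"offset": [-0.5, -0.3, -4], "rot": [0, 0, 0], "gripper": 0},
    {"offset": [-1.7, -1.1, -5.5], "rot": [-0.9, 6, -0.6], "gripper": 0},
    {"offset": [-1.7, -1.1, -5.5], "rot": [-0.9, 12, -0.6], "gripper": 0},
    {"offset": [-1.7, -1.1, -5.5], "rot": [-0.9, 17.7, -0.6], "gripper": 0},
    {"offset": [-1.7, -1.1, -5.5], "rot": [-0.9, 17.7, -0.6], "gripper": 0},
    {"offset": [-1.7, -1.1, -5.5], "rot": [-0.9, 17.7, -0.6], "gripper": 0},
    {"offset": [-1.7, -1.1, -5.5], "rot": [-0.9, 17.7, -0.6], "gripper": 0},
    {"offset": [-1.7, -1.1, -5.5], "rot": [-0.9, 17.7, -0.6], "gripper": 0},
    {"offset": [-1.7, -1.1, -5.5], "rot": [-0.9, 17.7, -0.6], "gripper": 0},
    {"offset": [-1.7, -1.1, -5.5], "rot": [-0.9, 17.7, -0.6], "gripper": 0},
    {"offset": [-1.7, -1.1, -5.5], "rot": [-0.9, 17.7, -0.6], "gripper": 0},
    {"offset": [-1.7, -1.1, -5.5], "rot": [-0.9, 17.7, -0.6], "gripper": 0},
  ],
)

```text
time_s: 17.6
eef_pos: [479.5, 61.2, 194.6]
ee_rot: [0.173, -0.042, 0.984, 0.008]
force: [1.2, 0.4, 0.3]
grip_width: 0.003
grip_force: 0.0
```

```bash
python3 - <<'E'
from h import *
push(40,130,lean=20);push(40,48,lean=20);print(sense()["joints"].round(3))
s=sense(); w=capture("wrist"); caps(w,s,114,150); tray(w,s)
E
```

```text
off_cm [0.08, -0.02, -0.05] rot [0.01, 0.0, -0.16] at [479.5  61.2 194.6] t 17.6
off_cm [2.88, -0.03, 7.66] rot [0.01, 0.0, -0.16] at [479.5  61.2 194.6] t 17.6
[-0.147  0.236  1.951  0.138  0.618 -1.901]
tray 1494 ((583.905517578125, 70.00464630126953), (63.48365020751953, 100.42296600341797), 4.845217227935791) [[548.0, 117.4000015258789], [556.5, 17.299999237060547], [619.7999877929688, 22.700000762939453], [611.2999877929688, 122.69999694824219]]
```

Emit:
step_arm(
  plan=[
    {"offset": [1.0, 0, 3], "rot": [0, 0, 0], "gripper": 0},
    {"offset": [2, 0, 5.5], "rot": [0, 0, 0], "gripper": 0},
    {"offset": [2.9, 0, 7.6], "rot": [0, 0, -0.2], "gripper": 0},
    {"offset": [2.9, 0, 7.6], "rot": [0, 0, -0.2], "gripper": 0},
    {"offset": [2.9, 0, 7.6], "rot": [0, 0, -0.2], "gripper": 0},
  ],
)

```text
time_s: 18.15
eef_pos: [478.6, 61.1, 113.9]
ee_rot: [0.174, -0.043, 0.984, 0.008]
force: [-0.4, -0.7, 0.6]
grip_width: 0.001
grip_force: 0.0
```

```bash
python3 - <<'E'
from h import *
push(40,48,lean=20);push(5,48,lean=20);push(-50,48,lean=20);print(sense()["joints"].round(3))
E
```

```text
off_cm [0.04, -0.03, 0.1] rot [0.0, 0.01, 0.03] at [478.6  61.1 113.9] t 18.15
off_cm [-3.25, -0.03, 1.3] rot [0.0, 0.01, 0.03] at [478.6  61.1 113.9] t 18.15
off_cm [-8.42, -0.03, 3.18] rot [0.0, 0.01, 0.03] at [478.6  61.1 113.9] t 18.15
[-0.148  0.39   2.02   0.206  0.399 -1.983]
```

Emit:
step_arm(
  plan=[
    {"offset": [-1.9, 0, 0.8], "rot": [0, 0, 0], "gripper": 0},
    {"offset": [-3.0, 0, 1.2], "rot": [0, 0, 0], "gripper": 0},
    {"offset": [-3.5, 0, 1.4], "rot": [0, 0, 0], "gripper": 0},
    {"offset": [-3.9, 0, 1.5], "rot": [0, 0, 0], "gripper": 0},
    {"offset": [-4.3, 0, 1.7], "rot": [0, 0, 0], "gripper": 0},
    {"offset": [-5.0, 0, 1.9], "rot": [0, 0, 0], "gripper": 0},
    {"offset": [-5.8, 0, 2.2], "rot": [0, 0, 0], "gripper": 0},
    {"offset": [-6.6, 0, 2.5], "rot": [0, 0, 0], "gripper": 0},
    {"offset": [-7.4, 0, 2.8], "rot": [0, 0, 0], "gripper": 0},
    {"offset": [-8.0, 0, 3.0], "rot": [0, 0, 0], "gripper": 0},
    {"offset": [-8.4, 0, 3.2], "rot": [0, 0, 0], "gripper": 0},
    {"offset": [-8.4, 0, 3.2], "rot": [0, 0, 0], "gripper": 0},
  ],
)

```text
time_s: 19.35
eef_pos: [568.5, 69.0, 112.2]
ee_rot: [0.174, -0.043, 0.984, 0.007]
force: [0.0, -1.2, 0.2]
grip_width: -0.002
grip_force: 0.0
```

```bash
python3 - <<'E'
from h import *
push(-50,48,lean=20);push(-30,50,lean=20);push(-35,55,lean=40);s=sense();print(s["joints"].round(3),s["force"])
w=capture("wrist"); tray(w,s)
E
```

```text
off_cm [0.0, -0.03, -0.07] rot [-0.01, 0.07, 0.04] at [568.5  69.  112.2] t 19.35
off_cm [1.81, -0.03, -0.95] rot [-0.01, 0.07, 0.04] at [568.5  69.  112.2] t 19.35
off_cm [3.6, -0.03, -0.43] rot [-0.0, -19.93, 0.04] at [568.5  69.  112.2] t 19.35
[-0.105  0.541  1.759  0.136  0.502 -1.872] [ 0.01644677 -1.1933731   0.23193398]
tray 262 ((626.3656005859375, 74.17792510986328), (82.79415893554688, 65.41197967529297), 59.2580451965332) [[577.0999755859375, 55.29999923706055], [633.2999877929688, 21.899999618530273], [675.5999755859375, 93.0], [619.4000244140625, 126.5]]
```

```bash
python3 - <<'E'
from h import *
d=capture("side"); a=d["color"][120:260,180:420]; cv2.imwrite("pics/s2.png",cv2.resize(a,None,fx=3,fy=3)[:,:,::-1])
E
```

```text
(no output)
```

View pics/s2.png

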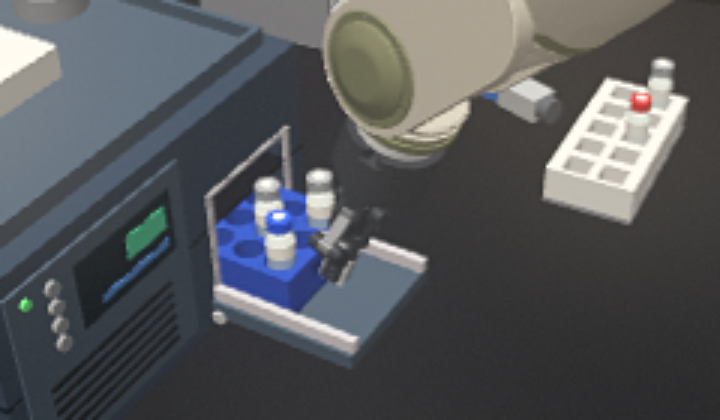

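The tray is about 50 mm in, with its vials upright (blue at (280,240)). The red vial stands in the rack at (640,110). I'll keep pushing while increasing the lean, since longer reach keeps j5 clear of the singularity.

```bash
python3 - <<'E'
from h import *
for k in range(1,8): push(-50-5*k,48+.6*k,lean=20+10*k/7)
E
```

```text
off_cm [-0.34, -0.03, 0.08] rot [-0.01, -1.37, 0.03] at [568.1  69.  112.1] t 19.45
off_cm [-0.65, -0.03, 0.23] rot [-0.01, -2.8, 0.03] at [568.1  69.  112.1] t 19.45
off_cm [-0.96, -0.03, 0.38] rot [-0.01, -4.23, 0.03] at [568.1  69.  112.1] t 19.45
off_cm [-1.27, -0.03, 0.54] rot [-0.01, -5.66, 0.03] at [568.1  69.  112.1] t 19.45
off_cm [-1.59, -0.03, 0.7] rot [-0.01, -7.09, 0.03] at [568.1  69.  112.1] t 19.45
off_cm [-1.9, -0.03, 0.87] rot [-0.01, -8.51, 0.03] at [568.1  69.  112.1] t 19.45
off_cm [-2.22, -0.03, 1.04] rot [-0.01, -9.94, 0.03] at [568.1  69.  112.1] t 19.45
```

Emit:
step_arm(
  plan=[
    {"offset": [-0.3, 0, 0.1], "rot": [0, -1.4, 0], "gripper": 0},
    {"offset": [-0.6, 0, 0.2], "rot": [0, -2.8, 0], "gripper": 0},
    {"offset": [-0.95, 0, 0.4], "rot": [0, -4.2, 0], "gripper": 0},
    {"offset": [-1.3, 0, 0.55], "rot": [0, -5.6, 0], "gripper": 0},
    {"offset": [-1.6, 0, 0.7], "rot": [0, -7, 0], "gripper": 0},
    {"offset": [-1.9, 0, 0.85], "rot": [0, -8.5, 0], "gripper": 0},
    {"offset": [-2.2, 0, 1.0], "rot": [0, -10, 0], "gripper": 0},
    {"offset": [-2.2, 0, 1.0], "rot": [0, -10, 0], "gripper": 0},
  ],
)

```text
time_s: 20.25
eef_pos: [592.2, 71.0, 110.2]
ee_rot: [0.259, -0.042, 0.965, 0.011]
force: [-0.2, 0.5, -0.1]
grip_width: -0.001
grip_force: 0.0
```

```bash
python3 - <<'E'
from h import *
s=sense();print(s["joints"].round(3),s["force"])
push(-85,52,lean=30)
for k in range(1,11): push(-85-3*k,52+.3*k,lean=30+k)
E
```

```text
[-0.107  0.56   1.781  0.334  0.299 -2.06 ] [-0.18033723  0.54745611 -0.10410907]
off_cm [0.0, -0.02, 0.06] rot [-0.02, 0.1, 0.02] at [592.2  71.  110.2] t 20.25
off_cm [-0.14, -0.02, 0.2] rot [-0.02, -0.9, 0.02] at [592.2  71.  110.2] t 20.25
off_cm [-0.29, -0.02, 0.35] rot [-0.02, -1.9, 0.02] at [592.2  71.  110.2] t 20.25
off_cm [-0.44, -0.02, 0.5] rot [-0.02, -2.9, 0.02] at [592.2  71.  110.2] t 20.25
off_cm [-0.59, -0.02, 0.65] rot [-0.02, -3.9, 0.02] at [592.2  71.  110.2] t 20.25
off_cm [-0.74, -0.02, 0.8] rot [-0.02, -4.9, 0.02] at [592.2  71.  110.2] t 20.25
off_cm [-0.89, -0.02, 0.96] rot [-0.02, -5.9, 0.02] at [592.2  71.  110.2] t 20.25
off_cm [-1.04, -0.02, 1.11] rot [-0.02, -6.9, 0.02] at [592.2  71.  110.2] t 20.25
off_cm [-1.19, -0.02, 1.27] rot [-0.02, -7.9, 0.02] at [592.2  71.  110.2] t 20.25
off_cm [-1.34, -0.02, 1.44] rot [-0.02, -8.9, 0.02] at [592.2  71.  110.2] t 20.25
off_cm [-1.49, -0.02, 1.6] rot [-0.02, -9.9, 0.02] at [592.2  71.  110.2] t 20.25
```

Emit:
step_arm(
  plan=[
    {"offset": [-0.15, 0, 0.2], "rot": [0, -1, 0], "gripper": 0},
    {"offset": [-0.3, 0, 0.35], "rot": [0, -2, 0], "gripper": 0},
    {"offset": [-0.45, 0, 0.5], "rot": [0, -3, 0], "gripper": 0},
    {"offset": [-0.6, 0, 0.65], "rot": [0, -4, 0], "gripper": 0},
    {"offset": [-0.75, 0, 0.8], "rot": [0, -5, 0], "gripper": 0},
    {"offset": [-0.9, 0, 0.95], "rot": [0, -6, 0], "gripper": 0},
    {"offset": [-0.9, 0, 0.95], "rot": [0, -6, 0], "gripper": 0},
  ],
)

```text
time_s: 20.95
eef_pos: [604.5, 72.2, 106.5]
ee_rot: [0.309, -0.042, 0.95, 0.013]
force: [-0.5, 0.7, -0.1]
grip_width: 0.004
grip_force: 0.3
```

```bash
python3 - <<'E'
from h import *
s=sense();print(s["joints"].round(3),s["force"])
push(-103,53.8,lean=36)
for b in (-110,-118,-125,-130): push(b,54,lean=37)
d=capture("side"); a=d["color"][120:260,180:420]; cv2.imwrite("pics/s3.png",cv2.resize(a,None,fx=3,fy=3)[:,:,::-1])
E
```

```text
[-0.108  0.581  1.797  0.675  0.184 -2.396] [-0.48445613  0.71478037 -0.06310963]
off_cm [0.0, -0.03, 0.02] rot [-0.01, 0.04, 0.02] at [604.5  72.2 106.5] t 20.95
off_cm [-0.45, -0.03, 0.43] rot [-0.01, -0.96, 0.02] at [604.5  72.2 106.5] t 20.95
off_cm [-1.1, -0.03, 0.9] rot [-0.01, -0.96, 0.02] at [604.5  72.2 106.5] t 20.95
off_cm [-1.66, -0.03, 1.32] rot [-0.01, -0.96, 0.02] at [604.5  72.2 106.5] t 20.95
off_cm [-2.07, -0.03, 1.61] rot [-0.01, -0.96, 0.02] at [604.5  72.2 106.5] t 20.95
```

View pics/s3.png

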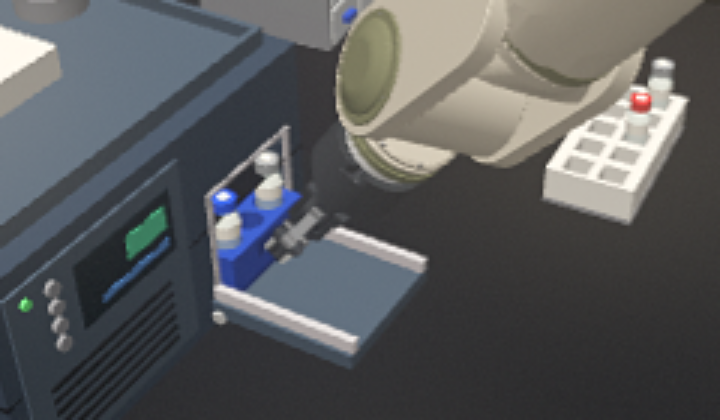

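Emit:
step_arm(
  plan=[
    {"offset": [-0.25, 0, 0.25], "rot": [0, -0.5, 0], "gripper": 0},
    {"offset": [-0.45, 0, 0.45], "rot": [0, -1, 0], "gripper": 0},
    {"offset": [-0.65, 0, 0.6], "rot": [0, -1, 0], "gripper": 0},
    {"offset": [-0.85, 0, 0.75], "rot": [0, -1, 0], "gripper": 0},
    {"offset": [-1.1, 0, 0.9], "rot": [0, -1, 0], "gripper": 0},
    {"offset": [-1.1, 0, 0.9], "rot": [0, -1, 0], "gripper": 0},
  ],
)

```text
time_s: 21.6
eef_pos: [618.9, 73.4, 105.8]
ee_rot: [0.317, -0.042, 0.947, 0.014]
force: [0.5, -0.0, 0.8]
grip_width: -0.004
grip_force: 0.0
```

```bash
python3 - <<'E'
from h import *
s=sense();print(s["joints"].round(3),s["force"])
push(-118,54,lean=37)
for b in (-122,-126,-130): push(b,54,lean=38)
w=capture("wrist"); P=cloud(w,s); 
# housing face: points z 135-190 ahead
ex=np.array([np.cos(.0873),np.sin(.0873),0]); D=(P-np.array([553.6,67.4,0]))@ex
m=(P[...,2]>135)&(P[...,2]<190)&(D>80)&(D<200)
if m.sum(): print("face D",m.sum(),np.percentile(D[m],[5,50,95]))
t=capture("top");P=cloud(t);D=(P-np.array([553.6,67.4,0]))@ex
m=(abs(P[...,2]-185)<20)&(D>80)&(D<300)&(P[...,1]>120)&(P[...,1]<300);print("top face",np.percentile(D[m],[0.5,1,2,5]))
E
```

```text
[-0.104  0.604  1.761  0.694  0.18  -2.41 ] [ 0.519731   -0.0177991   0.79202033]
off_cm [0.03, -0.03, -0.01] rot [-0.0, 0.02, 0.04] at [618.9  73.4 105.8] t 21.6
off_cm [-0.17, -0.03, 0.25] rot [-0.0, -0.98, 0.04] at [618.9  73.4 105.8] t 21.6
off_cm [-0.48, -0.03, 0.49] rot [-0.0, -0.98, 0.04] at [618.9  73.4 105.8] t 21.6
off_cm [-0.8, -0.03, 0.73] rot [-0.0, -0.98, 0.04] at [618.9  73.4 105.8] t 21.6
top face [112.95353362 113.72544658 114.16355225 116.25888424]
```

Emit:
step_arm(
  plan=[
    {"offset": [-0.1, 0, 0.12], "rot": [0, -0.5, 0], "gripper": 0},
    {"offset": [-0.2, 0, 0.25], "rot": [0, -1, 0], "gripper": 0},
    {"offset": [-0.3, 0, 0.33], "rot": [0, -1, 0], "gripper": 0},
  ],
)

```text
time_s: 22.0
eef_pos: [622.7, 73.9, 104.9]
ee_rot: [0.325, -0.042, 0.945, 0.014]
force: [-5.0, -0.9, 2.7]
grip_width: -0.003
grip_force: 2.4
```

```bash
python3 - <<'E'
from h import *
s=sense();print(s["joints"].round(3),s["force"])
for b in (-122,-124,-126,-128): push(b,54,lean=38)
E
```

```text
[-0.103  0.611  1.758  0.785  0.166 -2.5  ] [-4.96932602 -0.94215302  2.71197402]
off_cm [0.09, -0.04, -0.05] rot [0.01, 0.01, 0.03] at [622.7  73.9 104.9] t 22.0
off_cm [-0.07, -0.04, 0.08] rot [0.01, 0.01, 0.03] at [622.7  73.9 104.9] t 22.0
off_cm [-0.23, -0.04, 0.2] rot [0.01, 0.01, 0.03] at [622.7  73.9 104.9] t 22.0
off_cm [-0.38, -0.04, 0.32] rot [0.01, 0.01, 0.03] at [622.7  73.9 104.9] t 22.0
```

Emit:
step_arm(
  plan=[
    {"offset": [-0.08, 0, 0.06], "rot": [0, 0, 0], "gripper": 0},
    {"offset": [-0.16, 0, 0.12], "rot": [0, 0, 0], "gripper": 0},
  ],
)

```text
time_s: 22.2
eef_pos: [624.8, 74.0, 104.9]
ee_rot: [0.325, -0.042, 0.945, 0.014]
force: [-3.9, -0.6, 1.8]
grip_width: 0.002
grip_force: 2.3
```

```bash
python3 - <<'E'
from h import *
s=sense();print(s["force"])
for b in (-124,-126): push(b,54,lean=38)
E
```

```text
[-3.88607412 -0.57720005  1.84351995]
off_cm [0.09, -0.04, -0.05] rot [0.02, -0.01, 0.04] at [624.8  74.  104.9] t 22.2
off_cm [-0.06, -0.04, 0.07] rot [0.02, -0.01, 0.04] at [624.8  74.  104.9] t 22.2
```

Emit:
step_arm(
  plan=[
    {"offset": [-0.08, 0, 0.06], "rot": [0, 0, 0], "gripper": 0},
    {"offset": [-0.16, 0, 0.12], "rot": [0, 0, 0], "gripper": 0},
  ],
)

```text
time_s: 22.4
eef_pos: [626.6, 74.2, 104.9]
ee_rot: [0.325, -0.042, 0.945, 0.014]
force: [-15.6, -3.1, 10.1]
grip_width: 0.001
grip_force: 8.2
```

Emit:
step_arm(
  plan=[
    {"offset": [-0.08, 0, 0.06], "rot": [0, 0, 0], "gripper": 0},
    {"offset": [-0.16, 0, 0.12], "rot": [0, 0, 0], "gripper": 0},
  ],
)

```text
time_s: 22.6
eef_pos: [627.1, 74.3, 104.8]
ee_rot: [0.324, -0.042, 0.945, 0.015]
force: [-40.5, -8.5, 26.1]
grip_width: 0.002
grip_force: 20.9
```

Emit:
step_arm(
  plan=[
    {"offset": [0.8, 0, -0.6], "rot": [0, 0, 0], "gripper": 0},
    {"offset": [2.4, 0, -1.8], "rot": [0, 4, 0], "gripper": 0},
    {"offset": [4.0, 0, -3.0], "rot": [0, 10, 0], "gripper": 0},
    {"offset": [4.8, 0, -4.5], "rot": [0, 16, 0], "gripper": 0},
    {"offset": [4.8, 0, -8.0], "rot": [0, 22, 0], "gripper": 0},
    {"offset": [4.8, 0, -12.0], "rot": [0, 22, 0], "gripper": 0},
    {"offset": [4.8, 0, -16.0], "rot": [0, 22, 0], "gripper": 0},
    {"offset": [4.8, 0, -16.0], "rot": [0, 22, 0], "gripper": 0},
    {"offset": [4.8, 0, -16.0], "rot": [0, 22, 0], "gripper": 0},
  ],
)

```text
time_s: 23.5
eef_pos: [493.4, 62.3, 202.1]
ee_rot: [0.14, -0.043, 0.989, 0.006]
force: [0.5, -0.1, 0.1]
grip_width: -0.002
grip_force: 0.0
```

```bash
python3 - <<'E'
from h import *
s=sense(); print(s["joints"].round(2),s["force"],s["eef_pos"])
ex=np.array([np.cos(.0873),np.sin(.0873),0]); ey=np.array([-ex[1],ex[0],0])
w=capture("wrist");P=cloud(w,s);d=P-np.array([553.6,67.4,0]);D=d@ex;E=d@ey
h=cv2.cvtColor(w["color"],cv2.COLOR_RGB2HSV).astype(int);H,S,V=h[...,0],h[...,1],h[...,2]
m=(H>105)&(H<130)&(S>170)&(abs(E)<45)&(P[...,2]>35)&(P[...,2]<66)
print("tray front D",m.sum(),np.percentile(D[m],[5,50,95]))
m=(P[...,2]>140)&(P[...,2]<190)&(abs(E)<150)&(D>90)&(D<150)
print("face D",m.sum(),np.percentile(D[m],[5,50,95]) if m.any() else 0)
d=capture("side"); t=capture("top")
a=np.hstack([cv2.resize(w["color"],(400,250)),cv2.resize(d["color"][120:260,180:420],(400,233))[:233].repeat(1,0) if 0 else cv2.resize(d["color"][110:260,180:420],(400,250))])
cv2.imwrite("pics/f.png",a[:,:,::-1])
E
```

```text
[-0.13  0.27  1.87  0.09  0.73 -1.85] [ 0.46562729 -0.05708585  0.13606667] [493.35380563  62.29134284 202.12738437]
tray front D 96 [125.81655507 157.18322142 158.71583452]
face D 0 0
```

View pics/f.png

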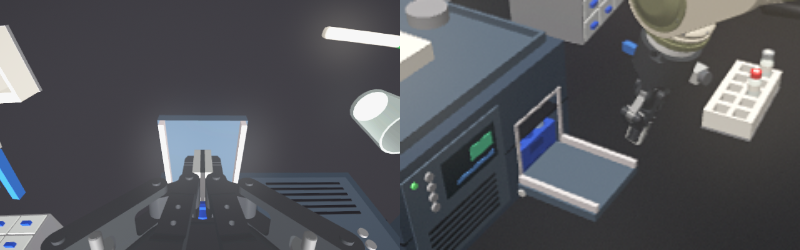

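```bash
python3 - <<'E'
from h import *
ex=np.array([np.cos(.0873),np.sin(.0873),0]); ey=np.array([-ex[1],ex[0],0])
s=sense()
for n in("wrist","top","side"):
    w=capture(n);P=cloud(w,s);d=P-np.array([553.6,67.4,0]);D=d@ex;E=d@ey
    m=(abs(P[...,2]-30)<2.5)&(abs(E)<40)&(D<110)&(D>-60); print(n,"flap D",m.sum(),np.percentile(D[m],[0.5,2,99]).round(1) if m.any() else 0)
    c=w["color"].astype(int); m=(c[...,2]>c[...,0]+60)&(abs(E)<45)&(P[...,2]>35)&(P[...,2]<66)&(D>100)&(D<140); print(" front",m.sum(),np.percentile(D[m],[5,50,95]).round(1) if m.any() else 0)
E
```

```text
wrist flap D 5304 [-12.9 -12.6  87. ]
 front 66 [123.7 124.7 125.9]
top flap D 1093 [-12.  -10.3 108.6]
 front 24 [124.5 125.8 126.8]
side flap D 872 [-13.6 -12.5 108.6]
 front 162 [122.8 124.7 126.2]
```

```bash
python3 -c "
from h import *
print(finish_job())"
```

```text
the job is handed in; nothing more can be done
None
```

I handed the job in at about 24 s of the 69 s limit: the red vial stands in the bench rack, the blue vial is in its old tray place, and the tray is against its stop (about 48 N on the wrist as it met it, well under the 120 N limit).

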